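# Lock the caps case with the slot key

## Task

One latch on the lid of the bottle-cap case is still open: take the orange key from its stand, set its blade fully into the slot of the yellow latch and turn it about a quarter turn clockwise until it seats firmly against its stop and you feel the stop push back, without forcing it. Then put the key back upright, fully home in its stand. Leave the blue latch locked and the cup, bottle and loose caps where they are.

Things in the scene. Friction and masses are not known exactly. Their poses are not given: they have to be found in the camera images.
- key: Orange flat-blade key, about 110 g (varies), standing blade-down in its stand. Origin: centre of the blade's lower edge; z up along the key. Steel blade 26 wide (along x) x 3 thick (along y) x 16 high (z 0 to 16 mm); dark round collar 38 diameter, z 16 to 22; orange block handle 40 (x) x 24 (y) x 48 high, z 22 to 70: grip it across its 24 mm (along y). A half turn about z gives the same key.
- stand_mouth (a point): Centre of the mouth of the pale wooden key stand (fixed block 75 x 75 x 60 high on a 110 x 90 dark foot plate). Rectangular hole 31 (along x) x 9 (along y), 22 deep; the key's collar rests on the top face, its blade along the hole's x, so the key's origin is then 16 mm below this point. z up.
- case: Fixed wooden case with closed lid, 206 (x) x 316 (y) x 70 high; origin centre of its underside, top of the lid at z = 70 mm. Two round latches on the lid, one with a yellow and one with a blue rim (68 diameter, 12 high), 85 mm either side of the centre along y; which is on which side changes.
- latch_yellow: Yellow-rimmed latch fixed to the lid, 68 diameter x 12 high; origin under its centre, on the lid. Red dot on the rim at +x: roughly where the slot points when open; green dot at -y: when locked. The stop lies up to 0.25 rad either side of the green dot. The key's contacts on it (all added up, about 83 N per N m of turning, plus any push) must reach 25 N at the stop, never 60 N.
- yellow_slot (a point): Centre of the slot's floor in the yellow-rimmed latch's aluminium cam (44 diameter); turns with the cam, 1.25 to 1.57 rad clockwise from above from its start to the stop. Slot along x: 30 long, 5 wide, 8 deep, square edges, closed ends; its floor is 74 mm above the work surface, its mouth flush with the rim at 82 mm. z up.
- bolt_yellow (a joint): Throw of the yellow latch's steel bolt inside the case (unseen), m: grows evenly with the cam's turn, from 0 to 0.00023 at the start to 0.0012 at the stop: too little to tell the stop by. Cam: friction up to 0.12 N m, no spring, rigid stop. Blade play about 0.15 rad. At the stop the moment climbs about 0.1 N m per 0.015 rad of hand: 0.35 to 0.5 N m is firmly seated, 0.65 forced.
- cam_blue (a joint): Turn of the blue-rimmed latch's cam, rad, clockwise from above: 1.571, already locked. Leave it.
- coffee_cup: Loose paper cup with white lid, 84 diameter x 117 high; origin at its base. Bystander.
- glue_bottle: Loose white bottle with orange cap, 56 diameter x 150 high; origin at its base. Bystander.
- cap_green: Loose green bottle cap, 38 diameter x 12. Bystander.
- cap_red: Loose red bottle cap, 38 diameter x 12. Bystander.
- cap_white: Loose white bottle cap, 38 diameter x 12. Bystander.
Things that resemble listed ones, but are neither listed nor needed, are in the scene too. There is more than one size of the key; the one meant has the size given above. There is more than one size of the part that bears stand_mouth; the job needs the larger.

How it is judged:
By the outcome, as a careful person would: the job done as asked, in the order asked, and still so for the second after the job is handed in, with the robot touching nothing.
It also fails if it takes over 69 s, if anything falls off the work surface, if the arm or the gripper's body presses on something with over 40 N, if the wrist force passes 120 N, or if a joint passes its speed limit or range.

## Robot

A 6-joint arm with a two-finger parallel gripper is mounted at the origin on the work surface. World frame = base frame: x ahead of the robot, y to its left, z up, the work surface at z = 0. Lengths are in m, angles in degrees, forces in N, time in s.
With the tool pointing down it reaches from about 0.35 to 0.875 m from the base axis. Payload 4.2 kg.
Tool frame: the origin (TCP) lies midway between the tips of the shut fingers; the grasp point (between the pads) lies 19 mm behind it; z points along the fingers, y is the line along which they close (so a half turn about z gives the same grasp; the last joint's range is limited). The gripper opens to 87 mm and grips with 3 to 60 N. Pads are 19 mm wide; open, the fingers measure 117 mm over their backs; the gripper's body (75 mm by 190 mm) begins 51 mm behind the grasp point.
Start: joints at [-50.386, 22.042, 0.453, 0, -68.411, -14.817], TCP at [0.262, -0.567, 0.223] pointing down, gripper open.
Joint ranges: [-179.83, 179.83], [-69.29, 118.12], [-61.27, 80.66], [-181.25, 117.63], [-171.15, -9.14], [-177.46, 177.46]. Speed limits (degrees/s): [159.86, 159.86, 180, 180, 180, 180].

## Interface

Orientations are given as a 3x3 rotation matrix whose columns are the frame's x, y, z axes.
In Python, from station import sensors, eyes, workorder gives the robot as it stands.
- The arm moves only by the shell command python3 -m handwheel, which reads ROWS from standard input. ROWS is a JSON list that holds a single list of rows (three levels of brackets), with 1 to 8 rows, each of 7 numbers: the opening from 0.0 (shut) to 1.0 (fully open), then dx, dy, dz in shares of 0.4 m (1.0 is 0.4 m), then a rotation vector rx, ry, rz in shares of 180 degrees (1.0 is 180 degrees); each row is the pose to reach, as a shift and turn from the pose commanded when the command began, along the tool's axes at that moment; what a row does not reach only later rows make up. A row lasts 1/10 s, in which the tool goes at most 0.05 m and 8.59 degrees, less where a joint would pass 70% of its speed; a pose out of reach is approached as far as the arm can. The fingers move at their own pace and stop on an object; the grip force is fixed at half the most. Time passes only in rows, so rows that do not move let the fingers close. It prints the time, the measured TCP pose, the force, the opening and the grip force at its end. Shift and turn numbers lie between -1 and 1, and a call with a number outside is refused. Input that does not fit is refused with a message, and nothing moves.
- sensors.sense(): the state, without advancing time (a new reading comes with each control period).
- eyes.capture(name): name is "side" or "top" or "wrist"; returns a dict with "pixels" (400x640x3 uint8, red, green, blue), "z_map" (400x640 float32, m along the optical axis (not along the pixel's ray), 0 where there is no reading), "K" (3x3 intrinsics, pixels), "world_from_camera" (4x4, takes a point from camera to world coordinates). Camera axes: x right, y up, looking along -z (the intrinsics and any distortion apply to the point x, -y, -z); pixel columns grow to the right and rows downward; lengths in m; the calibration is good to about 2 mm. A picture is of the moment at which its call begins.
- workorder.finish_job(): hands the job in; it is judged then, once.
The state is a dict: "time_s": time; "joints": joint angles; "joint_velocities": joint speeds; "effort": joint torques, N m; "tcp_pos": TCP position; "ee_rot": TCP orientation; "wrist_force": force on the tool from outside, world axes, zero at the start; "moment": the same for the moment, N m; "gripper_width": opening from 0.0 (shut) to 1.0 (fully open); "gripper_force": force on a finger pad.
Only numpy, scipy, OpenCV 4.12 (cv2) and the standard library are available. Lean on these libraries where they do the work, as an engineer would, in place of code of your own. Each camera call takes 0.05 s, during which the arm holds its last target. There are 200 camera calls.

## Working session

There is one attempt and no reset: what is moved stays moved. The work goes in short steps, Python scripts to look and compute and a shell command to move; the robot and the scene stay as the last step left them, time stands still between calls to the robot, and variables do not carry over. Pictures are saved under pics/ and viewed, at most 10 in all, crops included, and the job is handed in when it is done.

```bash
ls; mkdir -p pics; cat > h.py <<'E'
import numpy as np, cv2
from station import sensors, eyes, workorder
def cap(n,save=None):
    c=eyes.capture(n)
    np.savez(f'{save or n}.npz',**{k:np.asarray(v) for k,v in c.items()})
    return c
def load(n): return dict(np.load(f'{n}.npz'))
def pt(c,u,v,z=None):
    """world point from depth or from ray at plane z"""
    K=c['K'];T=c['world_from_camera']
    d=np.array([(u-K[0,2])/K[0,0],-(v-K[1,2])/K[1,1],-1.])
    if z is None:
        return T[:3,:3]@(d*c['z_map'][int(round(v)),int(round(u))])+T[:3,3]
    r=T[:3,:3]@d; return T[:3,3]+r*(z-T[2,3])/r[2]
def save(c,name,box=None,s=1):
    im=c['pixels'][:,:,::-1]
    if box: u0,v0,u1,v1=box; im=im[v0:v1,u0:u1]
    cv2.imwrite(f'pics/{name}.png',cv2.resize(im,None,fx=s,fy=s,interpolation=cv2.INTER_CUBIC))
E
python3 - <<'E'
from h import *
np.set_printoptions(precision=4,suppress=True)
t=cap('top');s=cap('side')
save(t,'top');save(s,'side')
print(t['K'],t['world_from_camera'],s['world_from_camera'])
st=sensors.sense();print(st)
print({k:np.shape(v) for k,v in t.items()})
E
```

```text
pics
[[510.6263   0.     324.4978]
 [  0.     510.6263 204.2394]
 [  0.       0.       1.    ]] [[-0.0221  0.9972 -0.0711  0.3961]
 [-0.9998 -0.0221  0.0004  0.0197]
 [-0.0012  0.071   0.9975  1.236 ]
 [ 0.      0.      0.      1.    ]] [[-0.9672  0.1759 -0.1832  0.2679]
 [-0.2533 -0.6151  0.7467  0.8238]
 [ 0.0186  0.7686  0.6394  0.7858]
 [ 0.      0.      0.      1.    ]]
{'time_s': 0.1, 'joints': array([-50.3857,  22.0863,   0.3891,  -0.024 , -68.4122, -14.8172]), 'joint_velocities': array([ 0.0066,  0.015 ,  0.1083,  0.0594,  0.035 , -0.0398]), 'effort': array([ -0.0013, -39.169 ,  18.7937,   4.232 ,   0.0135,  -0.0001]), 'tcp_pos': array([ 0.2619, -0.5669,  0.2216]), 'ee_rot': array([[-0.9079, -0.4193, -0.0009],
       [-0.4193,  0.9079,  0.0017],
       [ 0.0001,  0.0019, -1.    ]]), 'wrist_force': array([-0.3009,  0.5379,  0.6361]), 'moment': array([-0.0113,  0.0189,  0.0049]), 'gripper_force': 0.0, 'gripper_width': 0.9999928165425316}
{'pixels': (400, 640, 3), 'z_map': (400, 640), 'K': (3, 3), 'world_from_camera': (4, 4)}
```

View pics/top.png

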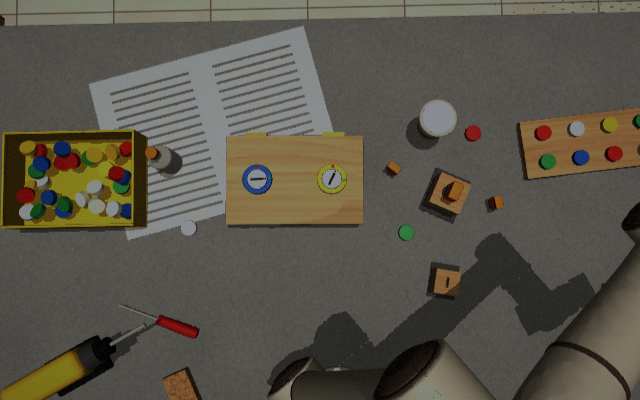

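View pics/side.png

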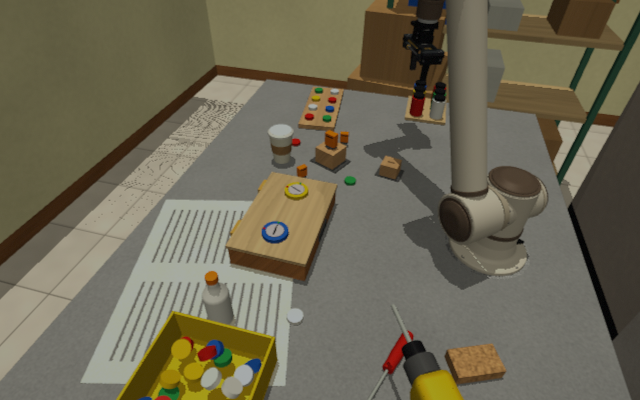

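The top view shows the large stand at (446,193) with an orange key in it at (455,190). Loose orange blocks stand at (393,167) and (497,203), and the small empty stand is at (447,282). The case's yellow latch is at (332,179) and the blue one at (257,179). So the things that could be taken for the key are (455,190), (393,167) and (497,203), and for the stand (446,193) and (447,282). By the description I choose (455,190) and (446,193), and check both in a close crop.

```bash
python3 - <<'E'
from h import *
np.set_printoptions(precision=4,suppress=True)
t=load('top');s=load('side')
a=t['pixels'][110:310,370:520,::-1]; b=s['pixels'][120:200,260:420,::-1]; c=t['pixels'][150:210,300:365,::-1]
A=cv2.resize(a,(450,600),interpolation=2);B=cv2.resize(b,(350,175),interpolation=2);C=cv2.resize(c,(350,323),interpolation=2)
o=np.zeros((600,800,3),np.uint8);o[:,:450]=A;o[:175,450:]=B;o[180:503,450:]=C
cv2.imwrite('pics/crop1.png',o)
for n,u,v in [('key',455,189),('stand',440,195),('k2',393,167),('k3',497,202),('sm',447,275),('latch',332,179),('cup',437,118),('lid',300,180)]:
    print(n,pt(t,u,v))
E
```

```text
key [ 0.5033 -0.2694  0.1142]
stand [ 0.4952 -0.2479  0.0613]
k2 [ 0.5637 -0.1425  0.0542]
k3 [ 0.4767 -0.3819  0.0517]
sm [ 0.3107 -0.2598  0.0488]
latch [0.536  0.0008 0.0773]
cup [ 0.6618 -0.2346  0.1193]
lid [0.5359 0.0741 0.0726]
```

View pics/crop1.png

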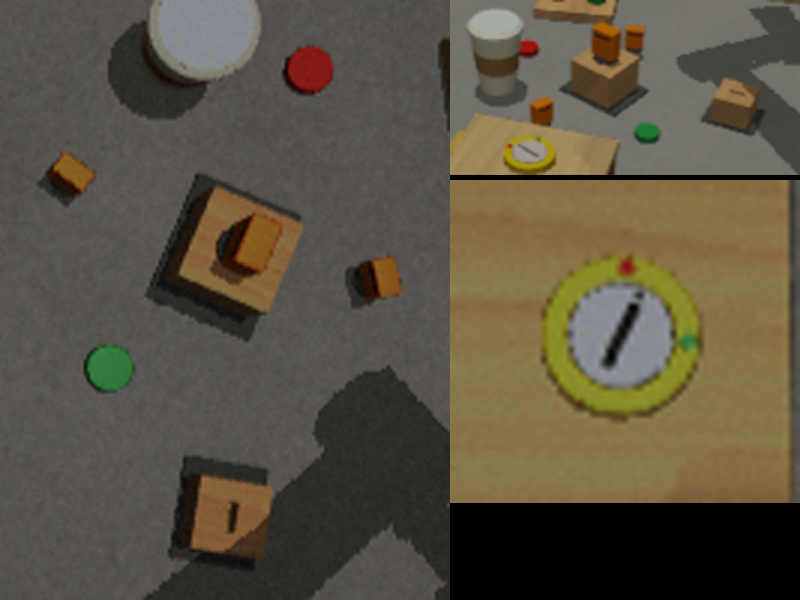

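The crop confirms the choice. The full-size key stands in the large stand, its blade along about -25° in world yaw. The yellow slot is turned about 25° clockwise from the red dot. I'll go above the key with a yaw that leaves the last joint room for the turn.

The manual's scale: shifts go in shares of 0.4 m and turns go in shares of 180 degrees. Converting my numbers, -0.344 m is -0.86, -0.05 m is -0.125, -64 degrees is -0.3556.

```bash
echo '[[[1,-0.1,0.05,-0.025,0,0,-0.0444],[1,-0.2,0.1,-0.05,0,0,-0.0889],[1,-0.325,0.15,-0.075,0,0,-0.1333],[1,-0.425,0.225,-0.1,0,0,-0.1778],[1,-0.525,0.275,-0.125,0,0,-0.2222],[1,-0.65,0.325,-0.15,0,0,-0.2667],[1,-0.75,0.375,-0.15,0,0,-0.3111],[1,-0.86,0.43,-0.15,0,0,-0.3556]]]' | python3 -m handwheel && echo '[[[1,0,0,0,0,0,-0.0444],[1,0,0,0,0,0,-0.0889],[1,0,0,0,0,0,-0.1333],[1,0,0,0,0,0,-0.1778],[1,0,0,0,0,0,-0.2222],[1,0,0,0,0,0,-0.2667],[1,0,0,0,0,0,-0.3111],[1,0,0,0,0,0,-0.3556]]]' | python3 -m handwheel
python3 - <<'E'
from h import *
np.set_printoptions(precision=4,suppress=True)
w=cap('wrist','w1');save(w,'w1');print(w['K'],w['world_from_camera']);s=sensors.sense();print(s['joints'],s['tcp_pos'],s['ee_rot'])
E
```

```text
time_s: 0.9
tcp_pos: [0.5033, -0.2651, 0.2828]
ee_rot: [[-0.015, -1.0, 0.001], [-1.0, 0.015, 0.0], [-0.0, -0.001, -1.0]]
wrist_force: [0.4, -0.7, -0.8]
gripper_width: 1.002
gripper_force: 0.0
time_s: 1.7
tcp_pos: [0.502, -0.2668, 0.2819]
ee_rot: [[0.892, -0.452, -0.001], [-0.452, -0.892, 0.001], [-0.001, 0.0, -1.0]]
wrist_force: [-0.9, 0.9, -0.2]
gripper_width: 1.0
gripper_force: 0.0
[[351.4522   0.     315.1718]
 [  0.     351.4522 200.1556]
 [  0.       0.       1.    ]] [[-0.4525  0.8527  0.2608  0.5746]
 [-0.8917 -0.4327 -0.1327 -0.3035]
 [-0.0003 -0.2926  0.9562  0.4442]
 [ 0.      0.      0.      1.    ]]
[-11.6671  14.4867  -1.9099  -0.0215 -73.675   75.0112] [ 0.502  -0.2667  0.282 ] [[ 0.8937 -0.4487 -0.0012]
 [-0.4487 -0.8937  0.0006]
 [-0.0013 -0.     -1.    ]]
```

View pics/w1.png

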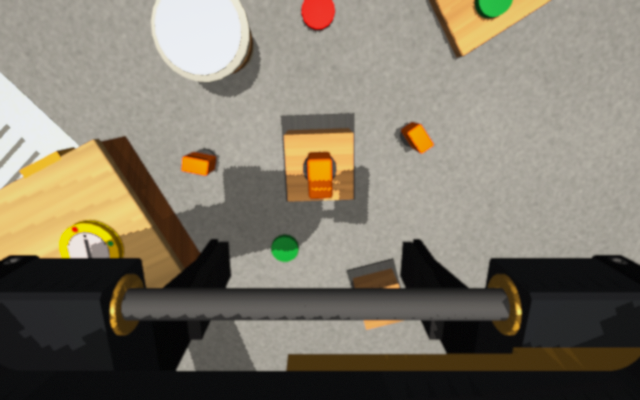

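The wrist view shows the key at (320,175) on its stand, whose top spans (285–353, 132–200). It is square to the tool. The yellow latch is at (90,245). I'll fit top faces from the depth masks, then move to a second place where the latch can also be seen.

To row units: 0.06 m is 0.15, 0.03 m is 0.075.

```bash
cat >> h.py <<'E'
def cloud(c):
    K=c['K'];T=c['world_from_camera'];v,u=np.mgrid[:400,:640];z=c['z_map']
    P=np.stack([(u-K[0,2])/K[0,0]*z,-(v-K[1,2])/K[1,1]*z,-z],-1)@T[:3,:3].T+T[:3,3]
    P[z<=0]=np.nan; return P
def rect(c,box,zr,col=None):
    u0,v0,u1,v1=box;P=cloud(c)[v0:v1,u0:u1];p=c['pixels'][v0:v1,u0:u1].astype(float)
    m=(P[...,2]>zr[0])&(P[...,2]<zr[1])
    if col: m&=col(p)
    n,l,s,_=cv2.connectedComponentsWithStats(m.astype(np.uint8));k=1+np.argmax(s[1:,4]);m=l==k
    Q=P[m];vv,uu=np.nonzero(m)
    r=cv2.minAreaRect((Q[:,:2]*1000).astype(np.float32))
    return dict(n=len(Q),rect=np.round(np.r_[r[0],r[1],r[2]],2),z=np.round(np.percentile(Q[:,2],[10,50,90]),4),mean=Q.mean(0).round(4),px=(uu.mean()+u0,vv.mean()+v0))
orange=lambda p:(p[...,0]>1.9*p[...,2]+20)&(p[...,0]>120)&(p[...,1]<.7*p[...,0])
E
echo '[[[1,0.0375,0.075,0,0,0,0],[1,0.075,0.15,0,0,0,0],[1,0.075,0.15,0,0,0,0],[1,0.075,0.15,0,0,0,0]]]' | python3 -m handwheel
python3 - <<'E'
from h import *
w1=load('w1');w2=cap('wrist','w2');t=load('top')
for n,c,kb,sb in [('w1',w1,(290,140,350,205),(265,110,370,215)),('top',t,(430,165,480,215),(415,160,485,225))]:
    print(n,'key',rect(c,kb,(.100,.125)));print(n,'stand',rect(c,sb,(.055,.066)))
P=cloud(w2);print('w2 tcp',sensors.sense()['tcp_pos'])
# project w1 results to w2 for boxes
for n,zr in (('key',(.1,.125)),('stand',(.055,.066))):
    print('w2',n,rect(w2,(200,20,400,200),zr))
save(w2,'w2')
E
```

```text
time_s: 2.15
tcp_pos: [0.5011, -0.3343, 0.2817]
ee_rot: [[0.888, -0.46, -0.001], [-0.46, -0.888, 0.001], [-0.002, -0.0, -1.0]]
wrist_force: [0.5, 0.7, -1.1]
gripper_width: 1.002
gripper_force: 0.0
w1 key {'n': 1023, 'rect': array([ 501.46, -271.41,   23.62,   39.96,   63.65]), 'z': array([0.1121, 0.1139, 0.1149]), 'mean': array([ 0.5026, -0.2721,  0.1134]), 'px': (np.float64(320.06647116324535), np.float64(177.44086021505376))}
w1 stand {'n': 3316, 'rect': array([ 500.84, -271.29,   75.04,   75.5 ,   65.06]), 'z': array([0.0591, 0.0601, 0.0612]), 'mean': array([ 0.5051, -0.2735,  0.0602]), 'px': (np.float64(319.53407720144753), np.float64(163.56845597104945))}
top key {'n': 219, 'rect': array([ 499.76, -270.63,   24.85,   40.53,   62.41]), 'z': array([0.1082, 0.114 , 0.1168]), 'mean': array([ 0.499 , -0.2693,  0.1133]), 'px': (np.float64(454.9406392694064), np.float64(190.9543378995434))}
top stand {'n': 753, 'rect': array([ 499.46, -270.96,   75.9 ,   76.08,   64.84]), 'z': array([0.0575, 0.0605, 0.0636]), 'mean': array([ 0.4978, -0.2678,  0.0606]), 'px': (np.float64(448.5086321381142), np.float64(193.71314741035857))}
w2 tcp [ 0.5012244  -0.33376176  0.28196512]
w2 key {'n': 329, 'rect': array([ 514.33, -278.29,   25.36,   12.32,   56.33]), 'z': array([0.1049, 0.1133, 0.1146]), 'mean': array([ 0.5149, -0.2793,  0.1116]), 'px': (np.float64(259.2340425531915), np.float64(193.08206686930092))}
w2 stand {'n': 2006, 'rect': array([ 515.06, -277.93,   75.33,   45.11,   64.43]), 'z': array([0.0591, 0.0602, 0.0612]), 'mean': array([ 0.5181, -0.2813,  0.0602]), 'px': (np.float64(266.3833499501495), np.float64(177.1061814556331))}
```

Both cameras agree: the handle top is at z 0.114 centred at (0.501,-0.271), the stand top is at 0.060, and the yaw is about -25.5°. Moving over the key.

To row units: 0.14 m is 0.35, 0.06 m is 0.15, -2 degrees is -0.0111.

```bash
echo '[[[1,-0.0375,-0.075,0.05,0,0,-0.0056],[1,-0.0725,-0.14,0.15,0,0,-0.0111],[1,-0.0725,-0.14,0.25,0,0,-0.0111],[1,-0.0725,-0.14,0.35,0,0,-0.0111],[1,-0.0725,-0.14,0.35,0,0,-0.0111],[1,-0.0725,-0.14,0.35,0,0,-0.0111]]]' | python3 -m handwheel
python3 - <<'E'
from h import *
s=sensors.sense();R=s['ee_rot'];print(s['tcp_pos'],R.round(4).tolist(), np.degrees(np.arctan2(-R[1,1],-R[0,1])))
print('d tool',(R.T@(np.array([.501,-.2712,.0725])-s['tcp_pos'])).round(4))
w=cap('wrist','w3')
print(rect(w,(150,100,500,399),(.100,.12),orange))
E
```

```text
time_s: 2.8
tcp_pos: [0.5019, -0.2707, 0.1434]
ee_rot: [[0.905, -0.425, -0.0], [-0.425, -0.905, -0.001], [0.0, 0.001, -1.0]]
wrist_force: [0.2, -0.3, 0.1]
gripper_width: 1.001
gripper_force: 0.0
[ 0.50185345 -0.27068116  0.14338556] [[0.9053, -0.4248, -0.0002], [-0.4248, -0.9053, -0.0009], [0.0002, 0.0009, -1.0]] 64.86356945295972
d tool [-0.0006  0.0008  0.0709]
{'n': 2620, 'rect': array([ 501.37, -271.47,   23.82,   39.79,   63.91]), 'z': array([0.1118, 0.1138, 0.1147]), 'mean': array([ 0.5037, -0.2723,  0.1132]), 'px': (np.float64(316.613358778626), np.float64(232.64312977099237))}
```

Well aligned. Descend, grip, then read forces.

To row units: 0.0705 m is 0.1763, 0.065 m is 0.1625, 0.5 degrees is 0.0028.

```bash
echo '[[[1,-0.0025,0.0025,0.0625,0,0,0.0028],[1,-0.0025,0.0025,0.125,0,0,0.0028],[1,-0.0025,0.0025,0.1625,0,0,0.0028],[1,-0.0025,0.0025,0.1763,0,0,0.0028],[1,-0.0025,0.0025,0.1763,0,0,0.0028],[0,-0.0025,0.0025,0.1763,0,0,0.0028],[0,-0.0025,0.0025,0.1763,0,0,0.0028],[0,-0.0025,0.0025,0.1763,0,0,0.0028]]]' | python3 -m handwheel && echo '[[[0,0,0,0,0,0,0],[0,0,0,0,0,0,0],[0,0,0,0,0,0,0]]]' | python3 -m handwheel
```

```text
time_s: 3.65
tcp_pos: [0.5007, -0.2716, 0.0731]
ee_rot: [[0.901, -0.434, 0.002], [-0.434, -0.901, -0.001], [0.002, -0.0, -1.0]]
wrist_force: [-0.4, -0.4, -0.0]
gripper_width: 0.812
gripper_force: 0.0
time_s: 3.95
tcp_pos: [0.5001, -0.2714, 0.0721]
ee_rot: [[0.901, -0.434, 0.0], [-0.434, -0.901, -0.0], [0.0, 0.0, -1.0]]
wrist_force: [0.5, 0.5, 0.5]
gripper_width: 0.541
gripper_force: 0.0
```

```bash
echo '[[[0,0,0,0,0,0,0],[0,0,0,0,0,0,0],[0,0,0,0,0,0,0],[0,0,0,0,0,0,0],[0,0,0,0,0,0,0]]]' | python3 -m handwheel
python3 - <<'E'
from h import *
s=sensors.sense();R=s['ee_rot'];print(s['tcp_pos'],np.degrees(np.arctan2(-R[1,1],-R[0,1])),s['wrist_force'],s['moment'],s['gripper_width'],s['gripper_force'])
E
```

```text
time_s: 4.45
tcp_pos: [0.5, -0.2714, 0.072]
ee_rot: [[0.901, -0.434, -0.0], [-0.434, -0.901, 0.0], [-0.0, -0.0, -1.0]]
wrist_force: [0.2, 0.5, -0.7]
gripper_width: 0.274
gripper_force: 30.0
[ 0.5000082  -0.27141608  0.07198125] 64.29502261819222 [ 0.21116731  0.51761806 -0.73180333] [-0.05281802  0.09063311  0.04370842] 0.27375914249507866 29.999512620270252
```

Key gripped (23.8 mm, 30 N). Lift and travel to a viewing pose short of the yellow latch.

To row units: -0.18 m is -0.45, -0.178 m is -0.445.

```bash
echo '[[[0,0,0,-0.0375,0,0,0],[0,0,0,-0.1,0,0,0],[0,0,0,-0.2,0,0,0],[0,-0.025,-0.075,-0.3,0,0,0],[0,-0.075,-0.15,-0.375,0,0,0],[0,-0.125,-0.25,-0.445,0,0,0],[0,-0.175,-0.35,-0.445,0,0,0],[0,-0.225,-0.45,-0.445,0,0,0]]]' | python3 -m handwheel && echo '[[[0,-0.045,-0.1,0,0,0,0],[0,-0.09,-0.2,0,0,0,0],[0,-0.09,-0.2,0,0,0,0],[0,-0.09,-0.2,0,0,0,0],[0,-0.09,-0.2,0,0,0,0]]]' | python3 -m handwheel
python3 - <<'E'
from h import *
s=sensors.sense();R=s['ee_rot'];print(s['joints'],s['tcp_pos'],np.degrees(np.arctan2(-R[1,1],-R[0,1])),s['wrist_force'],s['gripper_width'])
w=cap('wrist','w4');save(w,'w4',(160,60,480,300),2.5)
E
```

```text
time_s: 5.25
tcp_pos: [0.4969, -0.0685, 0.2512]
ee_rot: [[0.901, -0.434, 0.003], [-0.434, -0.901, 0.001], [0.002, -0.002, -1.0]]
wrist_force: [1.8, -0.7, -0.3]
gripper_width: 0.276
gripper_force: 30.0
time_s: 5.75
tcp_pos: [0.4989, 0.0169, 0.2498]
ee_rot: [[0.901, -0.434, -0.001], [-0.434, -0.901, -0.0], [-0.001, 0.001, -1.0]]
wrist_force: [0.1, 0.4, -1.3]
gripper_width: 0.274
gripper_force: 30.0
[ 2.06099756e+01  8.56627031e+00 -1.41553232e+01 -1.34640423e-03
 -6.73234326e+01  4.36533885e+01] [0.49894391 0.01692012 0.24981093] 64.26285341030155 [ 0.14907189  0.44730724 -1.33567201] 0.2744654367843649
```

View pics/w4.png

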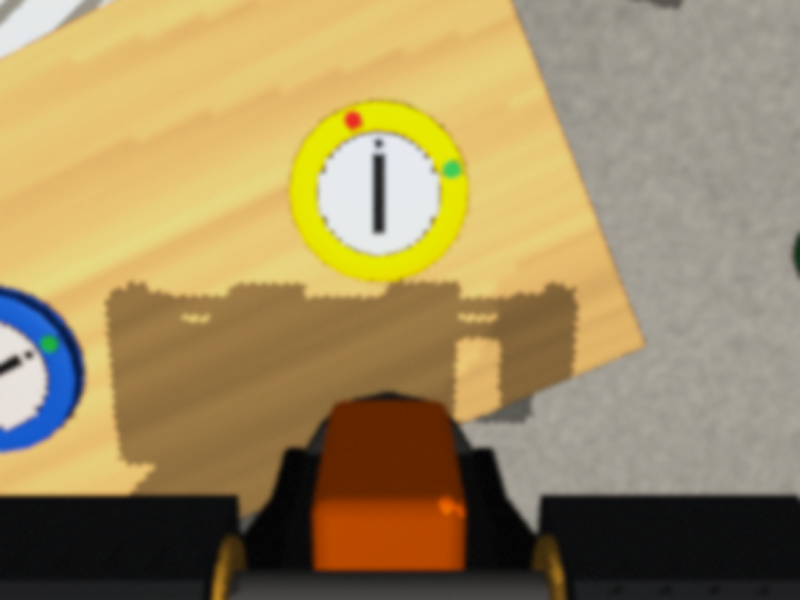

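The crop shows the slot from (378,153) to (379,235), centre (378.5,194), which is full-frame (311.4,137.6). It is parallel to the key, whose handle is centred at about u=316. The red dot is at (353,120) and the green at (451,169). Now the slot in metres, with a cross-check from the rim and the top camera.

```bash
cat >> h.py <<'E'
def slot(c,box,z,thr=110):
    u0,v0,u1,v1=box;p=c['pixels'][v0:v1,u0:u1];y=(p[...,0]>130)&(p[...,1]>120)&(p[...,2]<.35*p[...,0])
    g=p.max(-1).astype(float)
    # rim: hull -> ellipse
    q=np.argwhere(y)[:,::-1].astype(np.float32);h=cv2.convexHull(q)
    m=np.zeros(g.shape,np.uint8);cv2.fillPoly(m,[h.astype(np.int32)],1);m=cv2.erode(m,np.ones((3,3),np.uint8),iterations=int(0.16*np.sqrt(m.sum())))
    d=(g<thr)&(m>0);n,l,s,_=cv2.connectedComponentsWithStats(d.astype(np.uint8));k=1+np.argmax(s[1:,4])
    mm=cv2.dilate((l==k).astype(np.uint8),np.ones((3,3),np.uint8))>0
    w=np.where(mm,np.clip(210-g,0,None),0);vv,uu=np.nonzero(w>0);W=w[w>0]
    P=np.array([pt(c,a+u0,b+v0,z)[:2] for a,b in zip(uu,vv)])
    ce=np.average(P,axis=0,weights=W);C=np.cov(P.T,aweights=W);e,V=np.linalg.eigh(C);a=V[:,1]*np.sign(V[0,1])
    H=np.array([pt(c,x+u0,yy+v0,z)[:2] for x,yy in h[:,0]]);rc,rr=cv2.minEnclosingCircle((H*1000).astype(np.float32))
    return ce.round(5),np.degrees(np.arctan2(a[1],a[0])).round(2),'rim',np.round(rc,2),round(rr,2),'px',(np.average(uu,weights=W)+u0,np.average(vv,weights=W)+v0),np.ptp((P-ce)@V,axis=0).round(4)
E
python3 - <<'E'
from h import *
w=load('w4');t=load('top')
P=cloud(w);print('rim z',np.median(P[110:125,308:316,2]),'cam z',np.median(P[130:145,318:326,2]))
print(slot(w,(260,90,365,185),.082));print(slot(t,(310,160,355,200),.082))
a=np.array(slot(w,(260,90,365,185),.082)[-2]);
# two-view triangulation of slot centre
def ray(c,u,v):
    o=c['world_from_camera'][:3,3];d=pt(c,u,v,0)-o;return o,d/np.linalg.norm(d)
b=slot(t,(310,160,355,200),.082)[-2]
(o1,d1),(o2,d2)=ray(w,*a),ray(t,*b)
k=np.linalg.lstsq(np.c_[d1,-d2],o2-o1,rcond=None)[0];print('tri',o1+k[0]*d1,o2+k[1]*d2)
E
```

```text
rim z 0.08198287560983758 cam z 0.08215494754947555
(array([0.53832, 0.00233]), np.float64(-25.96), 'rim', array([537.98,   2.72]), 34.28, 'px', (np.float64(311.03855034635075), np.float64(137.0950707760265)), array([0.0038, 0.0295]))
(array([0.5368 , 0.00271]), np.float64(-26.18), 'rim', array([537.65,   2.66]), 32.66, 'px', (np.float64(331.17410714285717), np.float64(178.41036184210526)), array([0.012 , 0.0346]))
tri [0.53767032 0.00273058 0.07513686] [0.53763051 0.0026143  0.07513371]
```

Slot centre is at about (0.5381,0.0026) with yaw -26°, and the mouth is at z 0.082. Correcting for the key's camera-to-TCP offset seen at the grasp gives a TCP target of (0.5371,0.0022). Go above it.

To row units: 0.13 m is 0.325, 0.12 m is 0.3, 0.2 degrees is 0.0011.

```bash
echo '[[[0,0.0375,-0.0025,0.075,0,0,0.0011],[0,0.075,-0.0075,0.15,0,0,0.0011],[0,0.1025,-0.0083,0.225,0,0,0.0011],[0,0.1025,-0.0083,0.3,0,0,0.0011],[0,0.1025,-0.0083,0.325,0,0,0.0011],[0,0.1025,-0.0083,0.325,0,0,0.0011],[0,0.1025,-0.0083,0.325,0,0,0.0011]]]' | python3 -m handwheel
cat >> h.py <<'E'
def st(tgt=None):
    s=sensors.sense();R=s['ee_rot'];print('t',round(s['time_s'],2),'p',s['tcp_pos'].round(4),'yawy',round(np.degrees(np.arctan2(-R[1,1],-R[0,1])),2),'F',s['wrist_force'].round(2),'M',s['moment'].round(3),'g',round(s['gripper_width'],3))
    if tgt is not None: print('d tool',(R.T@(np.array(tgt)-s['tcp_pos'])).round(4))
E
python3 - <<'E'
from h import *
st([.5371,.0022,.112])
c=cap('side','s2');save(c,'s2',(230,130,350,220),6)
w=cap('wrist','w5');save(w,'w5',(200,120,440,300),3.3)
E
```

```text
time_s: 6.5
tcp_pos: [0.5386, 0.0023, 0.1214]
ee_rot: [[0.899, -0.437, 0.002], [-0.437, -0.899, 0.0], [0.002, -0.001, -1.0]]
wrist_force: [0.1, 0.1, -0.3]
gripper_width: 0.27
gripper_force: 30.0
t 6.5 p [0.5386 0.0023 0.1214] yawy 64.08 F [ 0.12  0.07 -0.33] M [-0.031  0.137  0.018] g 0.27
d tool [-0.0013  0.0008  0.0094]
```

View pics/s2.png

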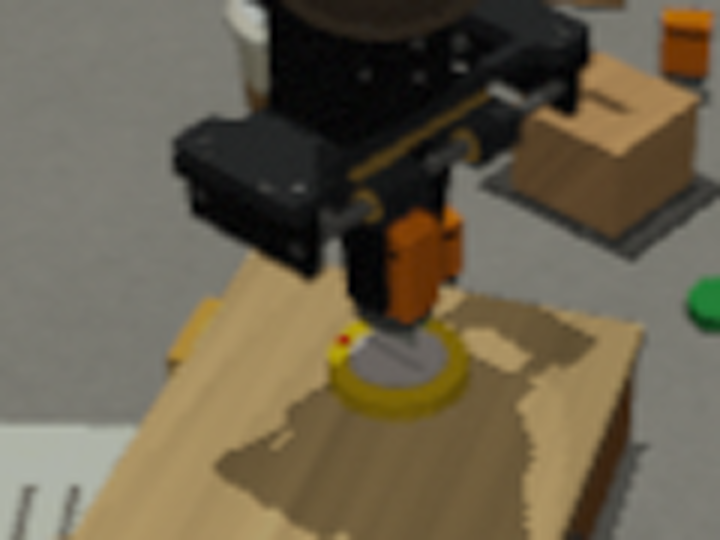

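The side crop shows the key above the cam, with the slot just visible under it at about (405,355) and the empty stand hole at (605,100). Settle and re-read before descending.

To row units: 0.006 m is 0.015, 0.003 m is 0.0075.

```bash
echo '[[[0,-0.0033,0.002,0.0075,0,0,0],[0,-0.0033,0.002,0.015,0,0,0],[0,-0.0033,0.002,0.015,0,0,0],[0,-0.0033,0.002,0.015,0,0,0]]]' | python3 -m handwheel >/dev/null
python3 -c "
from h import *
st([.5371,.0022,.102])"
```

```text
t 7.0 p [0.5361 0.0026 0.1141] yawy 64.11 F [-0.19 -0.03 -1.27] M [-0.036  0.139 -0.002] g 0.277
d tool [ 0.0011 -0.0001  0.0121]
```

To row units: 0.0065 m is 0.0163, 0.006 m is 0.015.

```bash
echo '[[[0,0.0025,0,0.005,0,0,0],[0,0.0025,0,0.01,0,0,0],[0,0.0025,0,0.0125,0,0,0],[0,0.0025,0,0.015,0,0,0],[0,0.0025,0,0.0163,0,0,0],[0,0.0025,0,0.0163,0,0,0]]]' | python3 -m handwheel >/dev/null
python3 -c "
from h import *
st([.5371,.0022,.102])"
```

```text
t 7.6 p [0.537  0.0021 0.1075] yawy 64.1 F [ 0.1  -0.46 -0.53] M [-0.065  0.162  0.011] g 0.273
d tool [ 0.0001 -0.0002  0.0055]
```

No contact force at 2.5 mm below the mouth, so the blade is in the slot. Continue gently to the floor.

To row units: 0.0048 m is 0.012, 0.004 m is 0.01.

```bash
echo '[[[0,0,0,0.0025,0,0,0],[0,0,0,0.005,0,0,0],[0,0,0,0.0075,0,0,0],[0,0,0,0.01,0,0,0],[0,0,0,0.012,0,0,0],[0,0,0,0.012,0,0,0]]]' | python3 -m handwheel >/dev/null
python3 -c "
from h import *
st([.5371,.0022,.102])"
```

```text
t 8.2 p [0.5369 0.0021 0.1026] yawy 64.1 F [-0.16 -0.21  0.17] M [-0.036  0.164 -0.008] g 0.276
d tool [ 0.0001 -0.0002  0.0006]
```

```bash
for i in 1; do echo '[[[0,0,0,0.0008,0,0,0],[0,0,0,0.0015,0,0,0],[0,0,0,0.0015,0,0,0]]]' | python3 -m handwheel >/dev/null; python3 -c "
from h import *
st()"; echo '[[[0,0,0,0.0005,0,0,0],[0,0,0,0.001,0,0,0],[0,0,0,0.001,0,0,0]]]' | python3 -m handwheel >/dev/null; python3 -c "
from h import *
st()"; done
```

```text
t 8.5 p [0.537  0.0021 0.1021] yawy 64.1 F [ 0.66 -1.12 -0.63] M [-0.037  0.116 -0.016] g 0.271
t 8.8 p [0.537  0.0021 0.102 ] yawy 64.1 F [-0.48  0.38  0.6 ] M [-0.065  0.357  0.006] g 0.28
```

The blade rests on the floor (z stopped at 0.102). Now the turn: clockwise from above is + about tool z.

To row units: 20 degrees is 0.1111.

```bash
echo '[[[0,0,0,0,0,0,0.0167],[0,0,0,0,0,0,0.0333],[0,0,0,0,0,0,0.05],[0,0,0,0,0,0,0.0667],[0,0,0,0,0,0,0.0833],[0,0,0,0,0,0,0.1],[0,0,0,0,0,0,0.1111],[0,0,0,0,0,0,0.1111]]]' | python3 -m handwheel >/dev/null; python3 -c "
from h import *
st([.537,.0021,.102])"
```

```text
t 9.6 p [0.5374 0.0024 0.102 ] yawy 44.13 F [ 0.26  1.19 -0.15] M [0.295 0.146 0.105] g 0.275
d tool [-0.0001  0.0005 -0.    ]
```

To row units: 24 degrees is 0.1333.

```bash
echo '[[[0,0,0,0,0,0,0.0222],[0,0,0,0,0,0,0.0444],[0,0,0,0,0,0,0.0667],[0,0,0,0,0,0,0.0889],[0,0,0,0,0,0,0.1111],[0,0,0,0,0,0,0.1333],[0,0,0,0,0,0,0.1333]]]' | python3 -m handwheel >/dev/null; python3 -c "
from h import *
st([.537,.0021,.102])"; echo '[[[0,0,0,0,0,0,0.0222],[0,0,0,0,0,0,0.0444],[0,0,0,0,0,0,0.0667],[0,0,0,0,0,0,0.0889],[0,0,0,0,0,0,0.1111],[0,0,0,0,0,0,0.1222],[0,0,0,0,0,0,0.1222]]]' | python3 -m handwheel >/dev/null; python3 -c "
from h import *
st([.537,.0021,.102])"
```

```text
t 10.3 p [0.5373 0.0023 0.102 ] yawy 20.16 F [0.67 1.75 0.76] M [0.394 0.088 0.008] g 0.274
d tool [ 0.0001  0.0004 -0.    ]
t 11.0 p [0.5372 0.0023 0.102 ] yawy -1.78 F [-0.92  0.74  1.48] M [0.484 0.15  0.092] g 0.273
d tool [ 0.0002  0.0002 -0.    ]
```

To row units: 4 degrees is 0.0222.

```bash
echo '[[[0,0,0,0,0,0,0.0111],[0,0,0,0,0,0,0.0222],[0,0,0,0,0,0,0.0222]]]' | python3 -m handwheel >/dev/null; python3 -c "
from h import *
st()"; echo '[[[0,0,0,0,0,0,0.0056],[0,0,0,0,0,0,0.0111],[0,0,0,0,0,0,0.0111]]]' | python3 -m handwheel >/dev/null; python3 -c "
from h import *
st([.537,.0021,.102])"
```

```text
t 11.3 p [0.5372 0.0023 0.1019] yawy -5.79 F [-0.57  2.13  1.47] M [ 0.62   0.149 -0.008] g 0.27
t 11.6 p [0.5372 0.0023 0.1019] yawy -7.89 F [0.07 1.47 1.21] M [0.751 0.202 0.165] g 0.271
d tool [ 0.0002  0.0002 -0.0001]
```

To row units: 2 degrees is 0.0111.

```bash
echo '[[[0,0,0,0,0,0,0.0056],[0,0,0,0,0,0,0.0111],[0,0,0,0,0,0,0.0111]]]' | python3 -m handwheel >/dev/null; python3 -c "
from h import *
st([.537,.0021,.102])"
```

```text
t 11.9 p [0.5372 0.0022 0.1019] yawy -9.93 F [0.2  3.04 2.02] M [0.903 0.259 0.075] g 0.271
d tool [ 0.0002  0.0001 -0.0001]
```

To row units: 2 degrees is 0.0111.

```bash
cat >> h.py <<'E'
def avg(n=5):
    a=[]
    for _ in range(n):
        eyes.capture('wrist');s=sensors.sense();a.append(np.r_[s['wrist_force'],s['moment']])
    print('avg',np.mean(a,0).round(3),'Mz',np.array(a)[:,5].round(3))
E
python3 -c "
from h import *
avg();st()"; echo '[[[0,0,0,0,0,0,0.0056],[0,0,0,0,0,0,0.0111],[0,0,0,0,0,0,0.0111]]]' | python3 -m handwheel >/dev/null; python3 -c "
from h import *
avg(4);st()"
```

```text
avg [-0.507  3.085  2.578  0.984  0.28   0.092] Mz [0.099 0.076 0.109 0.103 0.072]
t 12.15 p [0.5372 0.0022 0.1019] yawy -9.9 F [-1.33  3.07  2.68] M [1.004 0.269 0.072] g 0.274
avg [-0.394  3.754  4.115  1.19   0.263  0.074] Mz [0.051 0.058 0.108 0.08 ]
t 12.65 p [0.5371 0.0022 0.1019] yawy -11.9 F [0.18 4.23 4.71] M [1.197 0.203 0.08 ] g 0.273
```

To row units: -0.0003 m is -0.0008, -0.0002 m is -0.0005, 2 degrees is 0.0111.

```bash
echo '[[[0,-0.0008,0,-0.0005,0,0,0.0056],[0,-0.0008,0,-0.0008,0,0,0.0111],[0,-0.0008,0,-0.0008,0,0,0.0111]]]' | python3 -m handwheel >/dev/null; python3 -c "
from h import *
avg(4);st()"
```

```text
avg [ 0.221  2.481  1.67   0.691 -0.165  0.051] Mz [0.028 0.041 0.059 0.078]
t 13.15 p [0.5371 0.0023 0.1019] yawy -13.91 F [0.84 2.79 0.92] M [ 0.641 -0.192  0.078] g 0.27
```

To row units: 2 degrees is 0.0111.

```bash
echo '[[[0,0,0,0,0,0,0.0056],[0,0,0,0,0,0,0.0111],[0,0,0,0,0,0,0.0111]]]' | python3 -m handwheel >/dev/null; python3 -c "
from h import *
avg(4);st()"
```

```text
avg [ 1.465  1.291  0.81   0.43  -0.399  0.068] Mz [0.106 0.048 0.07  0.049]
t 13.65 p [0.5371 0.0023 0.102 ] yawy -15.91 F [2.02 0.84 0.25] M [ 0.424 -0.423  0.049] g 0.273
```

To row units: 2 degrees is 0.0111.

```bash
echo '[[[0,0,0,0,0,0,0.0056],[0,0,0,0,0,0,0.0111],[0,0,0,0,0,0,0.0111]]]' | python3 -m handwheel >/dev/null; python3 -c "
from h import *
avg(4);st()"
```

```text
avg [ 1.757  0.494 -0.372  0.242 -0.557  0.103] Mz [0.101 0.091 0.128 0.09 ]
t 14.15 p [0.5371 0.0024 0.102 ] yawy -17.9 F [ 1.55  0.69 -0.94] M [ 0.21  -0.658  0.09 ] g 0.273
```

To row units: 2 degrees is 0.0111.

```bash
echo '[[[0,0,0,0,0,0,0.0056],[0,0,0,0,0,0,0.0111],[0,0,0,0,0,0,0.0111]]]' | python3 -m handwheel >/dev/null; python3 -c "
from h import *
avg(4);st()"
```

```text
avg [ 2.379  0.455 -1.378  0.162 -0.626  0.11 ] Mz [0.128 0.097 0.095 0.119]
t 14.65 p [0.537  0.0024 0.102 ] yawy -19.9 F [ 2.49  0.44 -0.71] M [ 0.108 -0.645  0.119] g 0.272
```

To row units: 2 degrees is 0.0111.

```bash
echo '[[[0,0,0,0,0,0,0.0056],[0,0,0,0,0,0,0.0111],[0,0,0,0,0,0,0.0111]]]' | python3 -m handwheel >/dev/null; python3 -c "
from h import *
avg(4);st()"
```

```text
avg [ 2.027  0.566 -1.409  0.057 -0.674  0.127] Mz [0.155 0.143 0.104 0.109]
t 15.15 p [0.537  0.0024 0.102 ] yawy -21.9 F [ 2.11  1.06 -1.33] M [ 0.062 -0.668  0.109] g 0.275
```

To row units: 2 degrees is 0.0111.

```bash
echo '[[[0,0,0,0,0,0,0.0056],[0,0,0,0,0,0,0.0111],[0,0,0,0,0,0,0.0111]]]' | python3 -m handwheel >/dev/null; python3 -c "
from h import *
avg(4);st()"
```

```text
avg [ 2.194  0.555 -1.946  0.055 -0.687  0.2  ] Mz [0.172 0.219 0.191 0.218]
t 15.65 p [0.537  0.0024 0.102 ] yawy -23.9 F [ 1.45 -0.05 -1.93] M [ 0.036 -0.682  0.218] g 0.273
```

To row units: 1 degrees is 0.0056.

```bash
echo '[[[0,0,0,0,0,0,0.0028],[0,0,0,0,0,0,0.0056],[0,0,0,0,0,0,0.0056]]]' | python3 -m handwheel >/dev/null; python3 -c "
from h import *
avg(5);st()"
```

```text
avg [ 2.215  0.222 -2.765  0.031 -0.748  0.376] Mz [0.363 0.339 0.408 0.385 0.383]
t 16.2 p [0.537  0.0024 0.102 ] yawy -24.89 F [ 2.13  0.43 -3.19] M [ 0.025 -0.742  0.383] g 0.276
```

The stop is found at 0.38 N m. A slight nudge to about 0.43 to be firmly seated.

To row units: 0.4 degrees is 0.0022.

```bash
echo '[[[0,0,0,0,0,0,0.0011],[0,0,0,0,0,0,0.0022],[0,0,0,0,0,0,0.0022]]]' | python3 -m handwheel >/dev/null; python3 -c "
from h import *
avg(5);st()"
```

```text
avg [ 2.299 -0.148 -2.608 -0.    -0.738  0.445] Mz [0.396 0.451 0.438 0.454 0.487]
t 16.75 p [0.537  0.0024 0.102 ] yawy -25.3 F [ 1.46 -0.12 -3.22] M [ 0.045 -0.766  0.487] g 0.277
```

Firmly seated (0.445 N m). Back off 4.5° within the blade play to unload, then lift straight out.

To row units: -4.5 degrees is -0.025.

```bash
echo '[[[0,0,0,0,0,0,-0.0111],[0,0,0,0,0,0,-0.0222],[0,0,0,0,0,0,-0.025],[0,0,0,0,0,0,-0.025]]]' | python3 -m handwheel >/dev/null; python3 -c "
from h import *
avg(3);st()"; echo '[[[0,0,0,-0.005,0,0,-0.025],[0,0,0,-0.01,0,0,-0.025]]]' | python3 -m handwheel >/dev/null
```

```text
avg [ 0.333  0.535 -0.896  0.029 -0.301  0.034] Mz [-0.001  0.084  0.019]
t 17.3 p [0.5368 0.0023 0.1021] yawy -20.85 F [ 0.22 -0.46 -1.44] M [ 0.037 -0.298  0.019] g 0.274
```

That last command repeated the -4.5°, my slip: -9° in total, against about 11° of wind-up plus play. Check the moment and correct.

To row units: 3 degrees is 0.0167.

```bash
python3 -c "
from h import *
avg(3);st()"; echo '[[[0,0,0,0,0,0,0.0111],[0,0,0,0,0,0,0.0167],[0,0,0,0,0,0,0.0167]]]' | python3 -m handwheel >/dev/null; python3 -c "
from h import *
avg(3);st()"
```

```text
avg [ 0.311  0.108 -0.993  0.024  0.059  0.008] Mz [-0.032 -0.008  0.065]
t 17.65 p [0.5367 0.0023 0.106 ] yawy -16.4 F [ 0.78  0.05 -0.83] M [0.04  0.046 0.065] g 0.273
avg [ 0.144  0.248 -1.098  0.024  0.053  0.023] Mz [-0.004  0.054  0.02 ]
t 18.1 p [0.537  0.0024 0.106 ] yawy -19.3 F [-0.01 -0.18 -1.39] M [-0.025  0.096  0.02 ] g 0.272
```

The manual's scale: shifts go in shares of 0.4 m and turns go in shares of 180 degrees. Converting my numbers, -0.144 m is -0.36, -0.14 m is -0.35.

```bash
echo '[[[0,0,0,-0.0125,0,0,0],[0,0,0,-0.0375,0,0,0],[0,0,0,-0.1,0,0,0],[0,0,0,-0.225,0,0,0],[0,0,0,-0.35,0,0,0],[0,0,0,-0.36,0,0,0]]]' | python3 -m handwheel && echo '[[[0,0.075,-0.005,0,0,0,-0.0444],[0,0.1625,-0.01,0,0,0,-0.0889],[0,0.25,-0.015,0,0,0,-0.1333],[0,0.3375,-0.02,0,0,0,-0.1778],[0,0.425,-0.025,0,0,0,-0.2222],[0,0.5125,-0.03,0,0,0,-0.2667],[0,0.6,-0.035,0,0,0,-0.3111],[0,0.665,-0.04,0,0,0,-0.3556]]]' | python3 -m handwheel && echo '[[[0,0,0,0,0,0,-0.0444],[0,0,0,0,0,0,-0.0889],[0,0,0,0,0,0,-0.1122],[0,0,0,0,0,0,-0.1122],[0,0,0,0,0,0,-0.1122]]]' | python3 -m handwheel
python3 - <<'E'
from h import *
st()
t=cap('top','t2');s=cap('side','s3');w=cap('wrist','w6')
print('top slot',slot(t,(310,160,355,200),.082));print('side',slot(s,(275,172,320,205),.082))
print('stand',rect(w,(160,60,480,205),(.055,.066)))
save(w,'w6',(160,60,480,300),2.5)
E
```

```text
time_s: 18.7
tcp_pos: [0.541, 0.0026, 0.259]
ee_rot: [[-0.329, -0.944, 0.017], [-0.944, 0.329, 0.002], [-0.007, -0.015, -1.0]]
wrist_force: [0.9, 0.9, -1.1]
gripper_width: 0.275
gripper_force: 30.0
time_s: 19.5
tcp_pos: [0.4633, -0.2556, 0.2506]
ee_rot: [[0.707, -0.708, 0.001], [-0.708, -0.707, -0.0], [0.001, -0.0, -1.0]]
wrist_force: [0.1, -0.4, -0.3]
gripper_width: 0.272
gripper_force: 30.0
time_s: 20.0
tcp_pos: [0.4642, -0.2539, 0.2504]
ee_rot: [[0.905, -0.426, 0.0], [-0.426, -0.905, -0.0], [0.0, -0.0, -1.0]]
wrist_force: [-0.4, -0.5, -1.8]
gripper_width: 0.268
gripper_force: 30.0
t 20.0 p [ 0.4642 -0.2539  0.2504] yawy 64.8 F [-0.36 -0.49 -1.78] M [-0.051  0.143  0.006] g 0.268
top slot (array([5.3641e-01, 8.0000e-05]), np.float64(73.53), 'rim', array([537.29,   2.72]), 32.61, 'px', (np.float64(332.3371911166719), np.float64(178.55374830570327)), array([0.0115, 0.0409]))
side (array([5.372e-01, 2.500e-04]), np.float64(73.56), 'rim', array([537.07,   1.77]), 33.27, 'px', (np.float64(296.01482544237206), np.float64(188.67049258727883)), array([0.0121, 0.0278]))
stand {'n': 5441, 'rect': array([ 500.86, -271.34,   75.13,   74.15,   64.95]), 'z': array([0.0592, 0.0601, 0.0611]), 'mean': array([ 0.5021, -0.2718,  0.0601]), 'px': (np.float64(315.54897996691784), np.float64(134.0512773387245))}
```

View pics/w6.png

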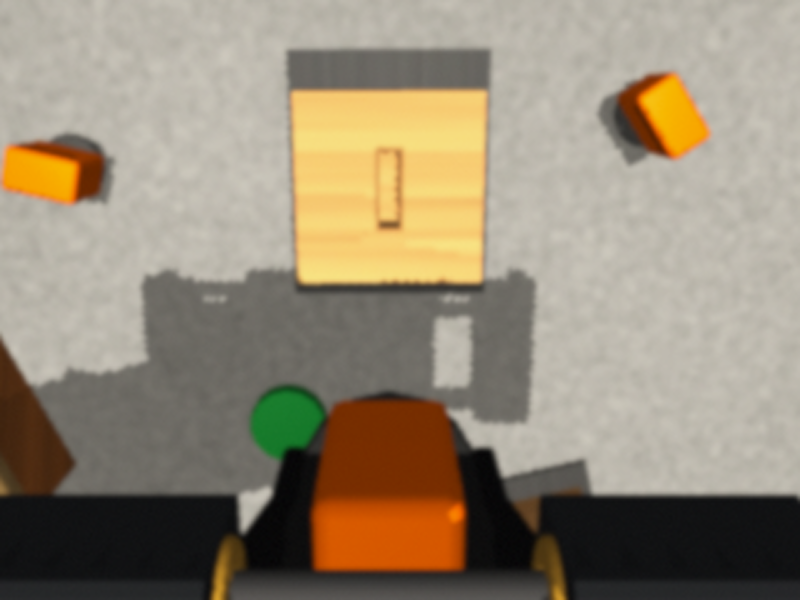

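The slot now lies at -106.5° in both cameras, an 80.5° turn that agrees with the measured stop. The wrist crop shows the stand hole (376–402, 150–228), centred at (389,188), which is (0.5009,-0.2713), and the key parallel to it. Go above the hole.

To row units: 0.14 m is 0.35, 0.0397 m is 0.0993.

```bash
echo '[[[0,0.05,0,0.05,0,0,0],[0,0.0993,0.0018,0.125,0,0,0],[0,0.0993,0.0018,0.225,0,0,0],[0,0.0993,0.0018,0.325,0,0,0],[0,0.0993,0.0018,0.35,0,0,0],[0,0.0993,0.0018,0.35,0,0,0],[0,0.0993,0.0018,0.35,0,0,0],[0,0.0993,0.0018,0.35,0,0,0]]]' | python3 -m handwheel >/dev/null
python3 -c "
from h import *
st([.4998,-.2714,.072])"
```

```text
t 20.95 p [ 0.5016 -0.2719  0.1126] yawy 64.92 F [-0.07  0.58 -0.34] M [-0.062  0.116 -0.001] g 0.272
d tool [-0.002   0.0003  0.0406]
```

```bash
echo '[[[0,0,0,0.0125,0,0,0],[0,0,0,0.025,0,0,0],[0,0,0,0.0375,0,0,0],[0,0,0,0.0375,0,0,0],[0,0,0,0.0375,0,0,0]]]' | python3 -m handwheel >/dev/null
python3 -c "
from h import *
st([.4998,-.2714,.072])"
```

```text
t 21.45 p [ 0.4998 -0.2714  0.0948] yawy 64.9 F [-0.04 -0.17 -1.1 ] M [-0.07   0.143 -0.02 ] g 0.275
d tool [ 0.     -0.0001  0.0228]
```

Exactly on target, with the blade 7 mm above the mouth. Lower it.

To row units: 0.0105 m is 0.0263, 0.009 m is 0.0225.

```bash
echo '[[[0,0,0,0.01,0,0,0],[0,0,0,0.0175,0,0,0],[0,0,0,0.0225,0,0,0],[0,0,0,0.0263,0,0,0],[0,0,0,0.0263,0,0,0]]]' | python3 -m handwheel >/dev/null
python3 -c "
from h import *
st()"
echo '[[[0,0,0,0.0075,0,0,0],[0,0,0,0.015,0,0,0],[0,0,0,0.0225,0,0,0],[0,0,0,0.0275,0,0,0],[0,0,0,0.0295,0,0,0],[0,0,0,0.0295,0,0,0]]]' | python3 -m handwheel >/dev/null
python3 -c "
from h import *
st([.4998,-.2714,.072])"
```

```text
t 21.95 p [ 0.4997 -0.2714  0.0842] yawy 64.9 F [ 0.4  -0.54 -0.3 ] M [-0.097  0.145  0.059] g 0.272
t 22.55 p [ 0.4998 -0.2714  0.0726] yawy 64.9 F [ 0.02 -0.02 -0.38] M [-0.033  0.086 -0.012] g 0.271
d tool [-0.      0.      0.0006]
```

```bash
echo '[[[0,0,0,0.001,0,0,0],[0,0,0,0.002,0,0,0],[0,0,0,0.002,0,0,0]]]' | python3 -m handwheel >/dev/null
python3 -c "
from h import *
avg(2);st()"
echo '[[[1,0,0,0,0,0,0],[1,0,0,0,0,0,0],[1,0,0,0,0,0,0],[1,0,0,0,0,0,0],[1,0,0,0,0,0,0],[1,0,0,0,0,0,0],[1,0,0,0,0,0,0],[1,0,0,0,0,0,0]]]' | python3 -m handwheel
```

```text
avg [ 0.239 -0.313 -0.883 -0.041  0.169  0.011] Mz [-0.004  0.026]
t 22.95 p [ 0.4999 -0.2714  0.072 ] yawy 64.9 F [ 0.52 -0.24 -1.5 ] M [-0.06   0.171  0.026] g 0.272
time_s: 23.75
tcp_pos: [0.4999, -0.2714, 0.072]
ee_rot: [[0.906, -0.424, 0.0], [-0.424, -0.906, -0.0], [0.0, 0.0, -1.0]]
wrist_force: [0.4, -0.8, 0.2]
gripper_width: 0.916
gripper_force: 0.0
```

Released. Retreat straight up and back, then verify.

To row units: -0.2 m is -0.5, -0.19 m is -0.475.

```bash
echo '[[[1,0,0,-0.05,0,0,0],[1,0,0,-0.15,0,0,0],[1,0,0,-0.25,0,0,0],[1,0,0,-0.375,0,0,0],[1,-0.075,0,-0.475,0,0,0],[1,-0.175,0,-0.5,0,0,0],[1,-0.175,0,-0.5,0,0,0],[1,-0.175,0,-0.5,0,0,0]]]' | python3 -m handwheel >/dev/null
python3 - <<'E'
from h import *
st()
w=cap('wrist','w7');t=cap('top','t3');s=cap('side','s4')
print(rect(w,(200,60,440,250),(.100,.125),orange));print(rect(w,(200,60,440,250),(.055,.066)))
A=cv2.resize(w['pixels'][60:260,220:420,::-1],(400,400),interpolation=2);B=cv2.resize(s['pixels'][120:220,260:360,::-1],(400,400),interpolation=2)
C=cv2.resize(t['pixels'][:300:,:,::-1],(400,188),interpolation=cv2.INTER_AREA)
o=np.zeros((600,800,3),np.uint8);o[:400,:400]=A;o[:400,400:]=B;o[405:593,:400]=C;cv2.imwrite('pics/fin.png',o)
E
```

```text
t 24.55 p [ 0.4361 -0.2415  0.2727] yawy 64.91 F [-0.83  0.71 -0.13] M [-0.161  0.105  0.008] g 1.002
{'n': 547, 'rect': array([ 500.29, -271.75,   23.98,   39.87,   65.95]), 'z': array([0.1118, 0.1135, 0.1147]), 'mean': array([ 0.4977, -0.2717,  0.1134]), 'px': (np.float64(316.800731261426), np.float64(108.0438756855576))}
{'n': 4157, 'rect': array([ 500.72, -271.28,   75.15,   74.73,   64.81]), 'z': array([0.0593, 0.0603, 0.0613]), 'mean': array([ 0.5025, -0.2719,  0.0603]), 'px': (np.float64(314.8580707240799), np.float64(101.27183064710127))}
```

View pics/fin.png

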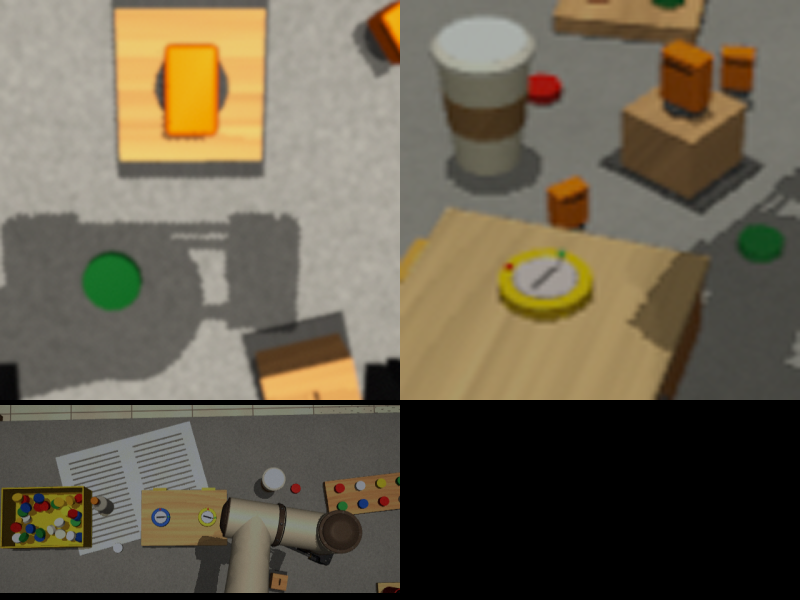

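The key stands upright in the large stand (wrist crop (190,88)), its top at z 0.114, the same as at the start, so it is fully home. The yellow slot points near the green dot (545,277). The bystanders are where they were.

```bash
python3 -c "
from station import workorder
print(workorder.finish_job())"
```

```text
the job is handed in; nothing more can be done
None
```

I turned the yellow latch clockwise to its stop (about 0.45 N m felt, slot turned about 80°), put the key back upright and fully home in the large stand, and handed the job in at about 25 s.

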